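# Get the finger plane out from behind the finishing supplies

## Robot

A 6-joint arm with a two-finger parallel gripper is mounted at the origin on the work surface. World frame = base frame: x ahead of the robot, y to its left, z up, the work surface at z = 0. Lengths are in m, angles in degrees, forces in N, time in s.
With the tool pointing down it reaches from about 0.275 to 0.75 m from the base axis. Payload 10.2 kg.
Tool frame: the origin (TCP) lies midway between the tips of the shut fingers; the grasp point (between the pads) lies 19 mm behind it; z points along the fingers, y is the line along which they close (so a half turn about z gives the same grasp; the last joint's range is limited). The gripper opens to 85 mm and grips with 20 to 120 N. Pads are 22 mm wide; open, the fingers measure 114 mm over their backs; the gripper's body (76 mm by 85 mm) begins 54 mm behind the grasp point. The pads swing forward as they close: fully open they stand 13 mm farther back than shut.
Start: joints at [-78.174, 17.928, 85.812, -0, 76.261, -12.8], TCP at [0.219, -0.477, 0.231] pointing down, gripper open.
Joint ranges: [-168.41, 168.41], [-55.51, 124.54], [10.69, 146.95], [-70.63, 250.63], [1, 178], [-165.06, 165.06]. Speed limits (degrees/s): [136.94, 136.94, 172.46, 180, 180, 180].

## Interface

Orientations are given as [roll, pitch, yaw] about the fixed x, y, z axes, in that order (R = Rz(yaw) Ry(pitch) Rx(roll)).
In Python, from rig import read_state, vision, ticket gives the robot as it stands.
- The arm moves only by the tool send_rows, never from a script. Its argument "deltas" is a list of rows, each an object with "xyz": the shift along the tool's x, y, z in m, a list of three; "rotation": the turn, a rotation vector about the tool's x, y, z in degrees, a list of three; "gripper": the finger opening in m, from 0 to 0.0854. A call has 1 to 10 rows; each row shifts and turns the commanded pose from where the row before left it, along the tool's axes as they then stand; what a row does not reach is not made up. A row lasts 1/8 s, in which the tool goes at most 62.5 mm and 10.7 degrees, less where a joint would pass 70% of its speed; a pose out of reach is approached as far as the arm can. A call with a gripper value outside its range is refused whole. The fingers move at their own pace and stop on an object; the grip force is fixed at half the most. Time passes only in rows, so rows that do not move let the fingers close. It gives the time, the measured TCP pose, the force, the opening and the grip force at its end, in the units of the state.
- read_state(): the state, without advancing time (a new reading comes with each control period).
- vision.get_image(name): name is "scene" or "top" or "wrist"; returns the picture (420x560x3 uint8, red, green, blue); there is no depth.
- vision.camera_params(name): a dict with "fov_y" (degrees; the focal length in pixels is half the picture's height over the tangent of half this angle, whatever the lens; pixels are square), "cx", "cy" (the principal point, pixels), "R" (3x3) and "t" (3): a world point X has camera coordinates R X + t; the wrist camera has in their place "mount" (4x4, takes a point from camera to tool coordinates, whose origin is the TCP and whose axes are the flange's). Camera axes: x right, y down, z forward; pixel columns grow to the right and rows downward; lengths in m; the calibration is good to about 2 mm. The wrist camera is an equidistant fisheye: a pixel r from the principal point sees the ray r / f radians off the axis. A picture is of the moment at which its call begins: read the wrist's pose just before it. camera_params takes no time and is no camera call.
- ticket.close_job(): hands the job in; it is judged then, once.
The state is a dict: "clock": time; "joint_pos": joint angles; "qd": joint speeds; "effort": joint torques, N m; "tool_pos": TCP position; "eef_rot": TCP orientation; "force": force on the tool from outside, world axes, zero at the start; "torque": the same for the moment, N m; "gripper_width": finger opening in m; "grasp_force": force on a finger pad.
Only numpy, scipy, OpenCV 4.12 (cv2) and the standard library are available. Lean on these libraries where they do the work, as an engineer would, in place of code of your own. Each camera call takes 0.05 s, during which the arm holds its last target. There are 200 camera calls.

## Task

The little brass plane is boxed in by the jar, the glue bottle and the tin in the wooden tray. First stand all three containers on the dark wooden board at the side, then fetch the plane and set it sole down in the middle of the cork pad, lengthwise along the pad, and finally stand each container back in the tray on the very spot it came from. Keep the containers upright, set everything down gently without dropping it, and leave the other things on the bench alone.

Things in the scene. Friction and masses are not known exactly. Their poses are not given: they have to be found in the camera images.
- jar: Loose round amber glass jar with a green screw lid and a paper band, about 0.25 kg. 58 mm diameter, 90 mm high; the lid is the part from 68 to 90 mm, 56 mm diameter, rigid, and a good grip at 78 mm height. Origin: centre of its underside, z up its axis. At the start it stands on one of the three spots in the tray.
- gluebottle: Loose round white plastic glue bottle with a short pointed nozzle, about 0.13 kg. Body 40 mm diameter, straight up to 82 mm, nozzle tip at 105 mm. Grip the body at about 70 mm height. Origin: centre of its underside, z up its axis. At the start it stands on one of the three spots in the tray.
- tin: Loose rectangular bare-metal oil tin with paper band and small black cap, about 0.2 kg. 48 mm (its x) by 38 mm (y), body 88 mm high, cap (20 mm diameter, 8 mm off centre along +x) to 103 mm. Grip across the 38 mm sides at about 70 mm height. Origin: centre of its underside, z up. Starts on one of the three tray spots, turned at most 0.3 rad from the tray.
- plane: Loose brass finger plane, about 0.3 kg. Body 80 mm long (its x), 28 mm wide (y), 26 mm high, flat sides; blade, wooden palm rest and knob above it reach 44 mm and are narrower. Grip across the 28 mm low down, near the middle. Origin: centre of its sole, z up. Starts at the tray's far side, lengthwise along the tray's x, a container close on its left, right and near end.
- caddy: Fixed open wooden tray, 184 mm (its x, roughly away from the robot) by 196 mm (y); floor and walls 6 mm thick, rim at 21 mm. Origin: centre of its underside, on the bench. Container spots, within a few mm: x -45, y 0 (near the robot), and x +28, y +54 and -54 mm; plane at x +38, y 0. Which container is on which spot varies.
- parkboard: Fixed plain dark wooden board lying on the bench to the left or right of the tray, where the containers stand meanwhile. 290 mm (its x) by 115 mm (its y), 12 mm thick. Origin: centre of its underside, on the bench; room for the three containers in a row along x, 85 mm apart.
- pad: Fixed cork pad lying on the bench on the other side of the tray. 150 mm (its x) by 90 mm (its y), 6 mm thick. Origin: centre of its underside, on the bench.
- tub: Bystander, loose: low white wax tub with a flat lid, 84 mm diameter, 37 mm high, on the bench beyond the tray. Origin: centre of its underside. Leave it alone.
- screwdriver: Bystander, loose: screwdriver, 190 mm long, lying on the bench beyond the tray. Its x runs along it towards the tip; its origin lies on the shaft line on the underside. Leave it alone.
- dish: Bystander, loose: small open glass dish, 100 mm diameter, 40 mm high, on the bench beyond the tray. Origin: centre of its underside. Leave it alone.
Things that resemble listed ones, but are neither listed nor needed, are in the scene too. Leave any blue or red look-alike of the tin alone.

How it is judged:
By the outcome, as a careful person would: the job done as asked, in the order asked, and still so for the second after the job is handed in, with the robot touching nothing.
It also fails if it takes over 149 s, if anything falls off the work surface, if the arm or the gripper's body presses on something with over 40 N, if the wrist force passes 120 N, or if a joint passes its speed limit or range.

## Working session

There is one attempt and no reset: what is moved stays moved. The work goes in short steps, Python scripts to look and compute and a tool call to move; the robot and the scene stay as the last step left them, time stands still between calls to the robot, and variables do not carry over. Pictures are saved under pics/ and viewed, at most 14 in all, crops included, and the job is handed in when it is done.

Besides the shell and the picture viewer there is one more tool, called after "Call:" by a JSON object that holds its "fn" and its "kwargs", one argument or row to a line. send_rows: Moves the arm, as the interface text tells. Its arguments: {"type":"object","properties":{"deltas":{"type":"array","items":{"type":"object","properties":{"xyz":{"type":"array","items":{"type":"number"}},"rotation":{"type":"array","items":{"type":"number"}},"gripper":{"type":"number"}}}}},"required":["deltas"]}

```bash
mkdir -p pics; ls; python3 - <<'E'
from rig import read_state, vision
import cv2,json
s=read_state(); print(s)
for n in ("scene","top"):
    cv2.imwrite(f"pics/{n}0.png",cv2.cvtColor(vision.get_image(n),cv2.COLOR_RGB2BGR))
for n in ("scene","top","wrist"): print(n,vision.camera_params(n))
E
```

```text
pics
{'clock': 0.0, 'joint_pos': array([-7.81745938e+01,  1.79595704e+01,  8.58529735e+01, -1.04919897e-03,
        7.62593905e+01, -1.27992953e+01]), 'qd': array([ 0.01468073, -0.14294053,  0.0316356 ,  0.02496617,  0.0281736 ,
       -0.01664847]), 'effort': array([-3.56035940e-03, -4.12275660e+01, -2.59746069e+01, -3.45626195e-04,
        4.23746940e-03,  4.87172457e-06]), 'tool_pos': array([ 0.21869132, -0.47701389,  0.23074075]), 'eef_rot': array([-1.79929627e+02, -1.49425333e-02,  2.46249422e+01]), 'force': array([0.05169755, 0.44304385, 0.81267228]), 'torque': array([ 0.00367836, -0.00290615,  0.05035674]), 'grasp_force': 0.0, 'gripper_width': 0.08532432204741547}
scene {'fov_y': 52.393887505048234, 'cx': 278.0933704243444, 'cy': 209.8399337626454, 'R': array([[-0.65291829,  0.75734294, -0.01137462],
       [ 0.58916867,  0.49838021, -0.63600114],
       [-0.47600209, -0.42195835, -0.77160428]]), 't': array([ 0.41650937, -0.3356092 ,  1.41653746])}
top {'fov_y': 50.122296022460674, 'cx': 282.84244959621964, 'cy': 206.47392561070876, 'R': array([[-1.07309305e-02, -9.99941668e-01, -1.22774240e-03],
       [-9.89771117e-01,  1.07964477e-02, -1.42255309e-01],
       [ 1.42260266e-01, -3.11347869e-04, -9.89829238e-01]]), 't': array([0.01928342, 0.60792188, 1.00835399])}
wrist {'fov_y': 65.70646984690485, 'cx': 284.6653593655129, 'cy': 207.4303867418699, 'mount': array([[ 9.39227467e-05, -9.53504038e-01, -3.01380227e-01,
         7.77573314e-02],
       [ 9.99999966e-01,  1.59907404e-05,  2.61050662e-04,
        -2.74880575e-04],
       [-2.44093568e-04, -3.01380241e-01,  9.53504007e-01,
        -1.41512797e-01],
       [ 0.00000000e+00,  0.00000000e+00,  0.00000000e+00,
         1.00000000e+00]])}
```

View pics/scene0.png

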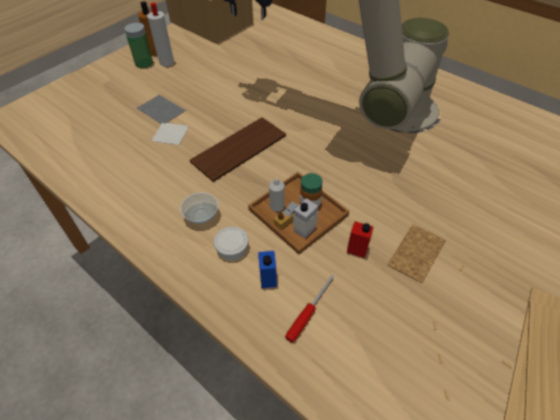

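View pics/top0.png

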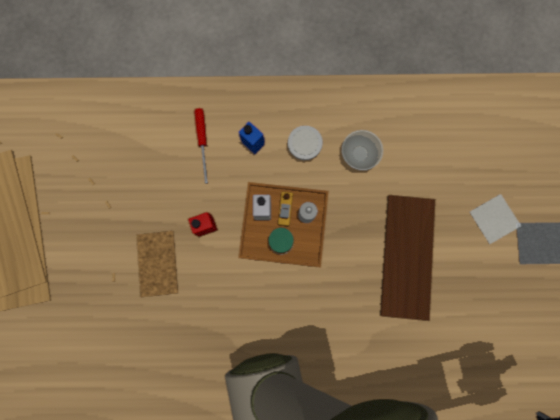

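The scene view shows the tray with jar, bottle, silver tin and plane. In the top view the tin is at (262,207), plane (286,208), bottle (308,212), jar (281,240), dark board (409,257) on the right and cork pad (157,263) on the left. Tin candidates are silver (262,207), red (202,224) and blue (252,138); I choose the silver one, which is bare metal and stands in the tray. The bottle candidates are the one in the tray and the tall ones on the far left of the scene view; I choose the one in the tray. I'll check both in a close crop.

```bash
cat > h.py <<'E'
import numpy as np, cv2
from rig import read_state, vision
from scipy.spatial.transform import Rotation as Ro
def save(n,img,box=None,k=1):
    if box: x0,y0,x1,y1=box; img=img[y0:y1,x0:x1]
    img=cv2.resize(img,None,fx=k,fy=k,interpolation=cv2.INTER_CUBIC)
    cv2.imwrite(f"pics/{n}.png",cv2.cvtColor(img,cv2.COLOR_RGB2BGR))
def ray(name,uv,pose=None):
    p=vision.camera_params(name); f=210/np.tan(np.radians(p["fov_y"]/2))
    d=np.array([uv[0]-p["cx"],uv[1]-p["cy"]])/f
    if name!="wrist":
        R,t=p["R"],p["t"]; return -R.T@t, R.T@np.r_[d,1]
    th=np.linalg.norm(d); v=np.r_[d/max(th,1e-9)*np.sin(th),np.cos(th)]
    T,Rt=pose; M=p["mount"]
    return T+Rt@M[:3,3], Rt@M[:3,:3]@v
def at(name,uv,z,pose=None):
    o,d=ray(name,uv,pose); return (o+d*(z-o[2])/d[2]).round(4)
def pose(s=None):
    s=s or read_state(); return s["tool_pos"],Ro.from_euler("xyz",s["eef_rot"],degrees=True).as_matrix()
def proj(name,X,ps=None):
    p=vision.camera_params(name); f=210/np.tan(np.radians(p["fov_y"]/2)); X=np.asarray(X,float)
    if name!="wrist": c=p["R"]@X+p["t"]; return p["cx"]+f*c[0]/c[2],p["cy"]+f*c[1]/c[2]
    M=p["mount"]; c=M[:3,:3].T@(ps[1].T@(X-ps[0])-M[:3,3]); th=np.arctan2(np.hypot(c[0],c[1]),c[2]); r=np.hypot(c[0],c[1])
    return p["cx"]+f*th*c[0]/r,p["cy"]+f*th*c[1]/r
def ask(x,y,z,yaw,start=None):
    """delta in tool axes from measured pose to a tool-down pose"""
    T,R=pose(); G=Ro.from_euler("xyz",[180,0,yaw],degrees=True).as_matrix()
    return "xyz",(R.T@(np.r_[x,y,z]-T)).round(4),"rot",np.degrees(Ro.from_matrix(R.T@G).as_rotvec()).round(1)
E
python3 - <<'E'
from h import *
im=vision.get_image("top"); save("tray",im,(232,175,337,275),5.5)
print("fl",[at("top",u,0.02) for u in [(248,184),(328,191),(321,267),(239,259)]])
print("board",[at("top",u,0.012) for u in [(388,196),(435,199),(430,320),(381,316)]])
print("pad",[at("top",u,0.006) for u in [(137,233),(174,230),(178,294),(140,297)]])
E
```

```text
fl [array([0.6672, 0.0962, 0.02  ]), array([ 0.6479, -0.0964,  0.02  ]), array([ 0.4669, -0.0754,  0.02  ]), array([0.4876, 0.1173, 0.02  ])]
board [array([ 0.6355, -0.2421,  0.012 ]), array([ 0.6269, -0.3553,  0.012 ]), array([ 0.342 , -0.3269,  0.012 ]), array([ 0.3523, -0.2133,  0.012 ])]
pad [array([0.5528, 0.3644, 0.006 ]), array([0.5591, 0.2755, 0.006 ]), array([0.4074, 0.2624, 0.006 ]), array([0.4014, 0.352 , 0.006 ])]
```

View pics/tray.png

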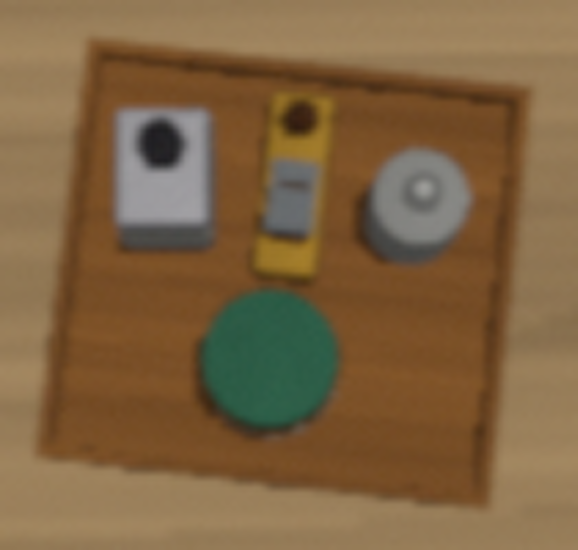

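The crop confirms the tray contents: the bare-metal tin has its top face at crop (117..211, 110..223) with the cap towards +x, the plane runs (253..331, 95..277), the jar lid is centred at (270,359), and the bottle is around (418,203). Neither look-alike is in the tray. Computing positions next.

```bash
python3 - <<'E'
from h import *
f=lambda x,y:((x+.5)/5.5-.5+232,(y+.5)/5.5-.5+175)
P=lambda l,z:[at("top",f(*u),z)[:2] for u in l]
t=np.array(P([(117,112),(210,109),(211,222),(119,224)],.094)); c=t.mean(0); e=(t[0]-t[3]+t[1]-t[2])/2; print("tin",c,e,np.linalg.norm(e),np.linalg.norm(t[0]-t[1]),np.degrees(np.arctan2(e[1],e[0])))
p=np.array(P([(253,272),(316,277),(331,97),(272,93)],.032)); print("plane",p.mean(0),p, np.degrees(np.arctan2(*((p[3]-p[0]+p[2]-p[1])[::-1]))))
print("jar",P([(270,359),(202,359),(338,359),(270,290),(270,427)],.096))
print("bottle",P([(418,202),(369,202),(471,202),(418,148),(418,252)],.088),P([(424,189)],.111))
a=np.radians(-6.2);R=np.array([[np.cos(a),-np.sin(a)],[np.sin(a),np.cos(a)]]);C=np.array([.5674,.0105])
for s in [(-.045,0),(.028,.054),(.028,-.054),(.038,0)]: print(s,(C+R@s).round(4))
a=np.radians(-5.75);R=np.array([[np.cos(a),-np.sin(a)],[np.sin(a),np.cos(a)]]);C=np.array([.489,-.2844])
for s in [(-.085,0),(0,0),(.085,0)]: print(s,(C+R@s).round(4))
E
```

```text
tin [0.60495  0.060375] [0.0461  0.00045] 0.04610219626004821 0.037808464660707926 0.5592685881999206
plane [0.6058  0.00795] [[ 0.5681  0.0255]
 [ 0.5656 -0.0014]
 [ 0.6437 -0.0089]
 [ 0.6458  0.0166]] -6.009005957494523
jar [array([0.5264, 0.0183]), array([0.5267, 0.0455]), array([ 0.5261, -0.0089]), array([0.5541, 0.018 ]), array([0.4993, 0.0185])]
bottle [array([ 0.5901, -0.0426]), array([ 0.5904, -0.0226]), array([ 0.5899, -0.0641]), array([ 0.6124, -0.043 ]), array([ 0.5697, -0.0422])] [array([ 0.5923, -0.0438])]
(-0.045, 0) [0.5227 0.0154]
(0.028, 0.054) [0.6011 0.0612]
(0.028, -0.054) [ 0.5894 -0.0462]
(0.038, 0) [0.6052 0.0064]
(-0.085, 0) [ 0.4044 -0.2759]
(0, 0) [ 0.489  -0.2844]
(0.085, 0) [ 0.5736 -0.2929]
```

Call:
{"fn": "send_rows", "kwargs": {
  "deltas": [
    {"xyz": [0, 0, 0], "rotation": [0, 0, 8.2], "gripper": 0.085},
    {"xyz": [0, 0, 0], "rotation": [0, 0, 8.2], "gripper": 0.085},
    {"xyz": [0, 0, 0], "rotation": [0, 0, 8.2], "gripper": 0.085},
    {"xyz": [0.03, -0.048, 0], "rotation": [0, 0, 0], "gripper": 0.085},
    {"xyz": [0.03, -0.048, 0], "rotation": [0, 0, 0], "gripper": 0.085},
    {"xyz": [0.03, -0.048, 0], "rotation": [0, 0, 0], "gripper": 0.085},
    {"xyz": [0.03, -0.048, 0], "rotation": [0, 0, 0], "gripper": 0.085},
    {"xyz": [0.03, -0.048, 0], "rotation": [0, 0, 0], "gripper": 0.085},
    {"xyz": [0.03, -0.048, 0], "rotation": [0, 0, 0], "gripper": 0.085},
    {"xyz": [0.03, -0.048, 0], "rotation": [0, 0, 0], "gripper": 0.085}
  ]
}}

```text
clock: 1.4
tool_pos: [0.4293, -0.1394, 0.2313]
eef_rot: [180.0, -0.0, 0.0]
force: [0.2, -0.7, 1.4]
gripper_width: 0.0849
grasp_force: 0.0
```

Call:
{"fn": "send_rows", "kwargs": {
  "deltas": [
    {"xyz": [0.03, -0.048, 0.01], "rotation": [0, 0, 0], "gripper": 0.085},
    {"xyz": [0.03, -0.048, 0.01], "rotation": [0, 0, 0], "gripper": 0.085},
    {"xyz": [0.03, -0.048, 0.01], "rotation": [0, 0, 0], "gripper": 0.085},
    {"xyz": [0, 0, 0], "rotation": [0, 0, 0], "gripper": 0.085},
    {"xyz": [0, 0, 0], "rotation": [0, 0, 0], "gripper": 0.085}
  ]
}}

```text
clock: 2.02
tool_pos: [0.5183, 0.0026, 0.2011]
eef_rot: [180.0, 0.0, 0.0]
force: [-0.2, -0.8, 0.3]
gripper_width: 0.0848
grasp_force: 0.0
```

```bash
python3 - <<'E'
from h import *
ps=pose(); im=vision.get_image("wrist"); save("w1",im,None,1.4)
for n,X in dict(jar=(.5264,.0183,.096),bot=(.591,-.043,.088),tin=(.605,.0603,.094),pl=(.6055,.008,.032)).items(): print(n,np.array(proj("wrist",X,ps))*1.4)
E
```

```text
jar [371.52974617 275.94424156]
bot [481.25960986 161.13658921]
tin [293.71231275 136.84812373]
pl [391.28038748 136.8070906 ]
```

View pics/w1.png

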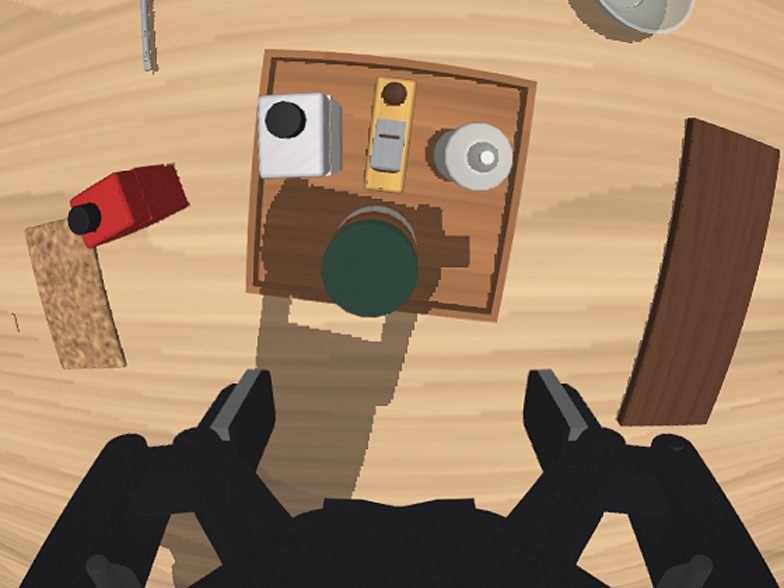

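The wrist view shows the jar lid centre at (370,268), bottle top (477,157), tin top face (258..327, 94..178) and plane (366..416, 77..191), all close to where I predicted them.

```bash
python3 - <<'E'
from h import *
ps=pose(); g=lambda u,z:at("wrist",(u[0]/1.4,u[1]/1.4),z,ps)[:2]
print("jar",g((370,268),.096),[g(u,.096) for u in [(322,268),(418,268),(370,219),(370,317)]])
print("bot",g((477,157),.088),[g(u,.088) for u in [(441,157),(512,157),(477,124),(477,190)]])
t=np.array([g(u,.094) for u in [(258,96),(326,94),(327,178),(261,178)]]);e=t[0]-t[3]+t[1]-t[2];print("tin",t.mean(0),t,np.degrees(np.arctan2(e[1],e[0])))
t=np.array([g(u,.032) for u in [(377,77),(416,80),(404,191),(366,187)]]);e=t[0]-t[3]+t[1]-t[2];print("pl",t.mean(0),np.degrees(np.arctan2(e[1],e[0])))
E
```

```text
jar [0.531  0.0186] [array([0.5311, 0.0459]), array([ 0.531 , -0.0083]), array([0.5588, 0.0182]), array([0.5016, 0.0192])]
bot [ 0.5932 -0.0412] [array([ 0.5927, -0.021 ]), array([ 0.5941, -0.0613]), array([ 0.6119, -0.0409]), array([ 0.5745, -0.0416])]
tin [0.60555  0.060625] [[0.6295 0.08  ]
 [0.6281 0.0416]
 [0.5816 0.0416]
 [0.583  0.0793]] 0.431250411584991
pl [0.607925 0.007825] -5.9009934762556595
```

Call:
{"fn": "send_rows", "kwargs": {
  "deltas": [
    {"xyz": [0.01, -0.016, 0.04], "gripper": 0.085},
    {"xyz": [0, 0, 0.045], "gripper": 0.085},
    {"xyz": [0, 0, 0.03], "gripper": 0.085},
    {"xyz": [0, 0, 0.02], "gripper": 0.085},
    {"xyz": [0, 0, 0.006], "gripper": 0.085},
    {"xyz": [0, 0, 0], "gripper": 0.05},
    {"xyz": [0, 0, 0], "gripper": 0.05},
    {"xyz": [0, 0, 0], "gripper": 0.05},
    {"xyz": [0, 0, 0], "gripper": 0.05},
    {"xyz": [0, 0, 0], "gripper": 0.05}
  ]
}}

```text
invalid input
```

Call:
{"fn": "send_rows", "kwargs": {
  "deltas": [
    {"xyz": [0.01, -0.016, 0.04], "rotation": [0, 0, 0], "gripper": 0.085},
    {"xyz": [0, 0, 0.045], "rotation": [0, 0, 0], "gripper": 0.085},
    {"xyz": [0, 0, 0.03], "rotation": [0, 0, 0], "gripper": 0.085},
    {"xyz": [0, 0, 0.02], "rotation": [0, 0, 0], "gripper": 0.085},
    {"xyz": [0, 0, 0.006], "rotation": [0, 0, 0], "gripper": 0.085},
    {"xyz": [0, 0, 0], "rotation": [0, 0, 0], "gripper": 0.05},
    {"xyz": [0, 0, 0], "rotation": [0, 0, 0], "gripper": 0.05},
    {"xyz": [0, 0, 0], "rotation": [0, 0, 0], "gripper": 0.05},
    {"xyz": [0, 0, 0], "rotation": [0, 0, 0], "gripper": 0.05},
    {"xyz": [0, 0, 0], "rotation": [0, 0, 0], "gripper": 0.05}
  ]
}}

```text
clock: 3.32
tool_pos: [0.5293, 0.0186, 0.0617]
eef_rot: [180.0, -0.1, 0.0]
force: [-1.4, -1.1, 5.5]
gripper_width: 0.0548
grasp_force: 64.0
```

Call:
{"fn": "send_rows", "kwargs": {
  "deltas": [
    {"xyz": [0, 0, -0.02], "rotation": [0, 0, 0], "gripper": 0.05},
    {"xyz": [0, 0, -0.05], "rotation": [0, 0, 0], "gripper": 0.05},
    {"xyz": [0, 0, -0.05], "rotation": [0, 0, 0], "gripper": 0.05},
    {"xyz": [-0.009, 0.021, -0.01], "rotation": [0, 0, 0], "gripper": 0.05},
    {"xyz": [-0.018, 0.042, 0], "rotation": [0, 0, 0], "gripper": 0.05},
    {"xyz": [-0.018, 0.042, 0], "rotation": [0, 0, 0], "gripper": 0.05},
    {"xyz": [-0.018, 0.042, 0], "rotation": [0, 0, 0], "gripper": 0.05},
    {"xyz": [-0.018, 0.042, 0], "rotation": [0, 0, 0], "gripper": 0.05},
    {"xyz": [-0.018, 0.042, 0], "rotation": [0, 0, 0], "gripper": 0.05},
    {"xyz": [-0.018, 0.042, 0], "rotation": [0, 0, 0], "gripper": 0.05}
  ]
}}

```text
clock: 4.58
tool_pos: [0.4107, -0.2554, 0.1906]
eef_rot: [180.0, -0.0, 0.0]
force: [0.3, 0.7, -3.4]
gripper_width: 0.0545
grasp_force: 65.0
```

Call:
{"fn": "send_rows", "kwargs": {
  "deltas": [
    {"xyz": [-0.009, 0.021, 0], "rotation": [0, 0, 0], "gripper": 0.05},
    {"xyz": [0, 0, 0.04], "rotation": [0, 0, 0], "gripper": 0.05},
    {"xyz": [0, 0, 0.04], "rotation": [0, 0, 0], "gripper": 0.05},
    {"xyz": [0, 0, 0.02], "rotation": [0, 0, 0], "gripper": 0.05},
    {"xyz": [0, 0, 0.01], "rotation": [0, 0, 0], "gripper": 0.05},
    {"xyz": [0, 0, 0.006], "rotation": [0, 0, 0], "gripper": 0.05},
    {"xyz": [0, 0, 0], "rotation": [0, 0, 0], "gripper": 0.05}
  ]
}}

```text
clock: 5.45
tool_pos: [0.4028, -0.2753, 0.0746]
eef_rot: [180.0, -0.0, 0.0]
force: [-0.3, -0.6, -3.4]
gripper_width: 0.0544
grasp_force: 64.9
```

Call:
{"fn": "send_rows", "kwargs": {
  "deltas": [
    {"xyz": [0, 0, 0.003], "rotation": [0, 0, 0], "gripper": 0.05},
    {"xyz": [0, 0, 0.002], "rotation": [0, 0, 0], "gripper": 0.05},
    {"xyz": [0, 0, 0.001], "rotation": [0, 0, 0], "gripper": 0.05},
    {"xyz": [0, 0, 0], "rotation": [0, 0, 0], "gripper": 0.05}
  ]
}}

```text
clock: 5.95
tool_pos: [0.4027, -0.2752, 0.0683]
eef_rot: [-180.0, 0.0, 0.0]
force: [-0.8, 0.4, -3.6]
gripper_width: 0.0545
grasp_force: 64.9
```

Call:
{"fn": "send_rows", "kwargs": {
  "deltas": [
    {"xyz": [0, 0, 0.0005], "rotation": [0, 0, 0], "gripper": 0.05},
    {"xyz": [0, 0, 0.0005], "rotation": [0, 0, 0], "gripper": 0.05},
    {"xyz": [0, 0, 0], "rotation": [0, 0, 0], "gripper": 0.05}
  ]
}}

```text
clock: 6.32
tool_pos: [0.4028, -0.2752, 0.0678]
eef_rot: [180.0, -0.0, 0.0]
force: [-1.7, 2.1, 4.8]
gripper_width: 0.0549
grasp_force: 65.5
```

Call:
{"fn": "send_rows", "kwargs": {
  "deltas": [
    {"xyz": [0, 0, 0], "rotation": [0, 0, 0], "gripper": 0.085},
    {"xyz": [0, 0, 0], "rotation": [0, 0, 0], "gripper": 0.085},
    {"xyz": [0, 0, 0], "rotation": [0, 0, 0], "gripper": 0.085},
    {"xyz": [0, 0, -0.02], "rotation": [0, 0, 0], "gripper": 0.085},
    {"xyz": [0, 0, -0.05], "rotation": [0, 0, 0], "gripper": 0.085},
    {"xyz": [0, 0, -0.04], "rotation": [0, 0, 0], "gripper": 0.085},
    {"xyz": [0.031, -0.039, 0], "rotation": [0, 0, 0], "gripper": 0.065},
    {"xyz": [0.031, -0.039, 0], "rotation": [0, 0, 0], "gripper": 0.065},
    {"xyz": [0.031, -0.039, 0], "rotation": [0, 0, 0], "gripper": 0.065},
    {"xyz": [0.031, -0.039, 0], "rotation": [0, 0, 0], "gripper": 0.065}
  ]
}}

```text
clock: 7.58
tool_pos: [0.5275, -0.1178, 0.1773]
eef_rot: [180.0, -0.0, 0.0]
force: [-1.1, -0.4, 0.0]
gripper_width: 0.065
grasp_force: 0.0
```

Call:
{"fn": "send_rows", "kwargs": {
  "deltas": [
    {"xyz": [0.031, -0.039, 0], "rotation": [0, 0, 0], "gripper": 0.065},
    {"xyz": [0.031, -0.038, 0], "rotation": [0, 0, 0], "gripper": 0.065},
    {"xyz": [0, 0, 0], "rotation": [0, 0, 0], "gripper": 0.065},
    {"xyz": [0, 0, 0], "rotation": [0, 0, 0], "gripper": 0.065}
  ]
}}

```text
clock: 8.07
tool_pos: [0.5882, -0.0424, 0.177]
eef_rot: [180.0, 0.0, 0.0]
force: [-0.5, -0.5, 0.3]
gripper_width: 0.0654
grasp_force: 0.0
```

Call:
{"fn": "send_rows", "kwargs": {
  "deltas": [
    {"xyz": [0.004, 0, 0.03], "rotation": [0, 0, 0], "gripper": 0.065},
    {"xyz": [0, 0, 0.045], "rotation": [0, 0, 0], "gripper": 0.065},
    {"xyz": [0, 0, 0.03], "rotation": [0, 0, 0], "gripper": 0.065},
    {"xyz": [0, 0, 0.015], "rotation": [0, 0, 0], "gripper": 0.065},
    {"xyz": [0, 0, 0.004], "rotation": [0, 0, 0], "gripper": 0.065},
    {"xyz": [0, 0, 0], "rotation": [0, 0, 0], "gripper": 0.036},
    {"xyz": [0, 0, 0], "rotation": [0, 0, 0], "gripper": 0.036},
    {"xyz": [0, 0, 0], "rotation": [0, 0, 0], "gripper": 0.036},
    {"xyz": [0, 0, 0], "rotation": [0, 0, 0], "gripper": 0.036},
    {"xyz": [0, 0, 0], "rotation": [0, 0, 0], "gripper": 0.036}
  ]
}}

```text
clock: 9.32
tool_pos: [0.5934, -0.0423, 0.0547]
eef_rot: [180.0, -0.2, 0.0]
force: [-0.3, -0.0, 7.8]
gripper_width: 0.0386
grasp_force: 60.8
```

Call:
{"fn": "send_rows", "kwargs": {
  "deltas": [
    {"xyz": [0, 0, -0.02], "rotation": [0, 0, 0], "gripper": 0.036},
    {"xyz": [0, 0, -0.05], "rotation": [0, 0, 0], "gripper": 0.036},
    {"xyz": [0, 0, -0.04], "rotation": [0, 0, 0], "gripper": 0.036},
    {"xyz": [-0.009, 0.02, -0.01], "rotation": [0, 0, 0], "gripper": 0.036},
    {"xyz": [-0.0175, 0.0405, 0], "rotation": [0, 0, 0], "gripper": 0.036},
    {"xyz": [-0.0175, 0.0405, 0], "rotation": [0, 0, 0], "gripper": 0.036},
    {"xyz": [-0.0175, 0.0405, 0], "rotation": [0, 0, 0], "gripper": 0.036},
    {"xyz": [-0.0175, 0.0405, 0], "rotation": [0, 0, 0], "gripper": 0.036},
    {"xyz": [-0.0175, 0.0405, 0], "rotation": [0, 0, 0], "gripper": 0.036},
    {"xyz": [-0.008, 0.0195, 0], "rotation": [0, 0, 0], "gripper": 0.036}
  ]
}}

```text
clock: 10.58
tool_pos: [0.4873, -0.2857, 0.1734]
eef_rot: [180.0, 0.0, -0.1]
force: [0.1, -0.2, -1.0]
gripper_width: 0.0386
grasp_force: 60.5
```

Call:
{"fn": "send_rows", "kwargs": {
  "deltas": [
    {"xyz": [0, 0, 0.03], "rotation": [0, 0, 0], "gripper": 0.036},
    {"xyz": [0, 0, 0.04], "rotation": [0, 0, 0], "gripper": 0.036},
    {"xyz": [0, 0, 0.025], "rotation": [0, 0, 0], "gripper": 0.036},
    {"xyz": [0, 0, 0.01], "rotation": [0, 0, 0], "gripper": 0.036},
    {"xyz": [0, 0, 0.005], "rotation": [0, 0, 0], "gripper": 0.036},
    {"xyz": [0, 0, 0.001], "rotation": [0, 0, 0], "gripper": 0.036},
    {"xyz": [0, 0, 0], "rotation": [0, 0, 0], "gripper": 0.036},
    {"xyz": [0, 0, 0], "rotation": [0, 0, 0], "gripper": 0.036}
  ]
}}

```text
clock: 11.58
tool_pos: [0.4884, -0.2843, 0.0628]
eef_rot: [180.0, -0.0, 0.0]
force: [0.7, 0.7, -0.7]
gripper_width: 0.0386
grasp_force: 60.4
```

Call:
{"fn": "send_rows", "kwargs": {
  "deltas": [
    {"xyz": [0, 0, 0.001], "rotation": [0, 0, 0], "gripper": 0.036},
    {"xyz": [0, 0, 0.0005], "rotation": [0, 0, 0], "gripper": 0.036},
    {"xyz": [0, 0, 0.0005], "rotation": [0, 0, 0], "gripper": 0.036},
    {"xyz": [0, 0, 0], "rotation": [0, 0, 0], "gripper": 0.036}
  ]
}}

```text
clock: 12.08
tool_pos: [0.4882, -0.2842, 0.0607]
eef_rot: [180.0, -0.0, 0.0]
force: [-2.1, 2.1, 5.7]
gripper_width: 0.038
grasp_force: 61.1
```

Call:
{"fn": "send_rows", "kwargs": {
  "deltas": [
    {"xyz": [0, 0, 0], "rotation": [0, 0, 0], "gripper": 0.065},
    {"xyz": [0, 0, 0], "rotation": [0, 0, 0], "gripper": 0.065},
    {"xyz": [0, 0, 0], "rotation": [0, 0, 0], "gripper": 0.065},
    {"xyz": [0, 0, -0.02], "rotation": [0, 0, 0], "gripper": 0.065},
    {"xyz": [0, 0, -0.05], "rotation": [0, 0, 0], "gripper": 0.065},
    {"xyz": [0, 0, -0.05], "rotation": [0, 0, 0], "gripper": 0.065},
    {"xyz": [0.0145, -0.043, 0], "rotation": [0, 0, 0], "gripper": 0.065},
    {"xyz": [0.0145, -0.043, 0], "rotation": [0, 0, 0], "gripper": 0.065},
    {"xyz": [0.0145, -0.043, 0], "rotation": [0, 0, 0], "gripper": 0.065},
    {"xyz": [0.0145, -0.043, 0], "rotation": [0, 0, 0], "gripper": 0.065}
  ]
}}

```text
clock: 13.32
tool_pos: [0.5464, -0.1107, 0.1803]
eef_rot: [180.0, -0.0, 0.0]
force: [0.5, 0.3, -0.2]
gripper_width: 0.0647
grasp_force: 0.0
```

Call:
{"fn": "send_rows", "kwargs": {
  "deltas": [
    {"xyz": [0.0145, -0.043, 0], "rotation": [0, 0, 0], "gripper": 0.065},
    {"xyz": [0.0145, -0.043, 0], "rotation": [0, 0, 0], "gripper": 0.065},
    {"xyz": [0.0145, -0.043, 0], "rotation": [0, 0, 0], "gripper": 0.065},
    {"xyz": [0.0145, -0.043, 0], "rotation": [0, 0, 0], "gripper": 0.065},
    {"xyz": [0, 0, 0], "rotation": [0, 0, 0], "gripper": 0.065},
    {"xyz": [0, 0, 0], "rotation": [0, 0, 0], "gripper": 0.065}
  ]
}}

```text
clock: 14.08
tool_pos: [0.6038, 0.0595, 0.1801]
eef_rot: [180.0, 0.0, 0.0]
force: [0.1, 0.6, 0.9]
gripper_width: 0.0648
grasp_force: 0.0
```

Call:
{"fn": "send_rows", "kwargs": {
  "deltas": [
    {"xyz": [0.001, -0.001, 0.03], "rotation": [0, 0, -0.5], "gripper": 0.065},
    {"xyz": [0, 0, 0.045], "rotation": [0, 0, 0], "gripper": 0.065},
    {"xyz": [0, 0, 0.03], "rotation": [0, 0, 0], "gripper": 0.065},
    {"xyz": [0, 0, 0.015], "rotation": [0, 0, 0], "gripper": 0.065},
    {"xyz": [0, 0, 0.005], "rotation": [0, 0, 0], "gripper": 0.065},
    {"xyz": [0, 0, 0], "rotation": [0, 0, 0], "gripper": 0.034},
    {"xyz": [0, 0, 0], "rotation": [0, 0, 0], "gripper": 0.034},
    {"xyz": [0, 0, 0], "rotation": [0, 0, 0], "gripper": 0.034},
    {"xyz": [0, 0, 0], "rotation": [0, 0, 0], "gripper": 0.034},
    {"xyz": [0, 0, 0], "rotation": [0, 0, 0], "gripper": 0.034}
  ]
}}

```text
clock: 15.32
tool_pos: [0.6057, 0.0608, 0.0565]
eef_rot: [180.0, -0.1, 0.5]
force: [0.0, -0.1, 6.2]
gripper_width: 0.0374
grasp_force: 60.7
```

Call:
{"fn": "send_rows", "kwargs": {
  "deltas": [
    {"xyz": [0, 0, -0.02], "rotation": [0, 0, 0], "gripper": 0.034},
    {"xyz": [0, 0, -0.05], "rotation": [0, 0, 0], "gripper": 0.034},
    {"xyz": [0, 0, -0.04], "rotation": [0, 0, 0], "gripper": 0.034},
    {"xyz": [-0.002, 0.02, -0.01], "rotation": [0, 0, 0], "gripper": 0.034},
    {"xyz": [-0.004, 0.045, 0], "rotation": [0, 0, 0], "gripper": 0.034},
    {"xyz": [-0.004, 0.045, 0], "rotation": [0, 0, 0], "gripper": 0.034},
    {"xyz": [-0.004, 0.045, 0], "rotation": [0, 0, 0], "gripper": 0.034},
    {"xyz": [-0.004, 0.045, 0], "rotation": [0, 0, 0], "gripper": 0.034},
    {"xyz": [-0.004, 0.045, 0], "rotation": [0, 0, 0], "gripper": 0.034},
    {"xyz": [-0.004, 0.045, 0], "rotation": [0, 0, 0], "gripper": 0.034}
  ]
}}

```text
clock: 16.58
tool_pos: [0.5803, -0.2314, 0.1734]
eef_rot: [-179.9, 0.2, 0.5]
force: [1.1, 0.6, -2.3]
gripper_width: 0.037
grasp_force: 60.7
```

Call:
{"fn": "send_rows", "kwargs": {
  "deltas": [
    {"xyz": [-0.004, 0.045, 0], "rotation": [0, 0, 0], "gripper": 0.034},
    {"xyz": [-0.002, 0.019, 0], "rotation": [0, 0, 0], "gripper": 0.034},
    {"xyz": [0, 0, 0.03], "rotation": [0, 0, 0], "gripper": 0.034},
    {"xyz": [0, 0, 0.04], "rotation": [0, 0, 0], "gripper": 0.034},
    {"xyz": [0, 0, 0.025], "rotation": [0, 0, 0], "gripper": 0.034},
    {"xyz": [0, 0, 0.01], "rotation": [0, 0, 0], "gripper": 0.034},
    {"xyz": [0, 0, 0.005], "rotation": [0, 0, 0], "gripper": 0.034},
    {"xyz": [0, 0, 0.001], "rotation": [0, 0, 0], "gripper": 0.034},
    {"xyz": [0, 0, 0], "rotation": [0, 0, 0], "gripper": 0.034},
    {"xyz": [0, 0, 0], "rotation": [0, 0, 0], "gripper": 0.034}
  ]
}}

```text
clock: 17.82
tool_pos: [0.5765, -0.2935, 0.0649]
eef_rot: [180.0, -0.0, 0.5]
force: [0.4, -0.4, -1.5]
gripper_width: 0.0373
grasp_force: 60.8
```

Expected touch is at about z 0.0625.

Call:
{"fn": "send_rows", "kwargs": {
  "deltas": [
    {"xyz": [0, 0, 0.001], "rotation": [0, 0, 0], "gripper": 0.034},
    {"xyz": [0, 0, 0.0005], "rotation": [0, 0, 0], "gripper": 0.034},
    {"xyz": [0, 0, 0.0005], "rotation": [0, 0, 0], "gripper": 0.034},
    {"xyz": [0, 0, 0.0005], "rotation": [0, 0, 0], "gripper": 0.034},
    {"xyz": [0, 0, 0], "rotation": [0, 0, 0], "gripper": 0.034}
  ]
}}

```text
clock: 18.45
tool_pos: [0.5764, -0.2933, 0.0626]
eef_rot: [180.0, -0.0, 0.5]
force: [-2.9, 2.8, 4.3]
gripper_width: 0.037
grasp_force: 61.9
```

Call:
{"fn": "send_rows", "kwargs": {
  "deltas": [
    {"xyz": [0, 0, 0], "rotation": [0, 0, 0], "gripper": 0.065},
    {"xyz": [0, 0, 0], "rotation": [0, 0, 0], "gripper": 0.065},
    {"xyz": [0, 0, 0], "rotation": [0, 0, 0], "gripper": 0.065},
    {"xyz": [0, 0, -0.02], "rotation": [0, 0, 0], "gripper": 0.065},
    {"xyz": [0, 0, -0.05], "rotation": [0, 0, 0], "gripper": 0.065},
    {"xyz": [0, 0, -0.04], "rotation": [0, 0, 0], "gripper": 0.065},
    {"xyz": [0.0045, -0.043, 0], "rotation": [0, 0, 0], "gripper": 0.065},
    {"xyz": [0.0045, -0.043, 0], "rotation": [0, 0, 0], "gripper": 0.065},
    {"xyz": [0.0045, -0.043, 0], "rotation": [0, 0, 0], "gripper": 0.055},
    {"xyz": [0.0045, -0.043, 0], "rotation": [0, 0, 0], "gripper": 0.055}
  ]
}}

```text
clock: 19.7
tool_pos: [0.5927, -0.1199, 0.1718]
eef_rot: [180.0, -0.0, 0.5]
force: [0.1, -0.9, 0.2]
gripper_width: 0.0548
grasp_force: 0.0
```

Call:
{"fn": "send_rows", "kwargs": {
  "deltas": [
    {"xyz": [0.0045, -0.043, 0], "rotation": [0, 0, 0], "gripper": 0.055},
    {"xyz": [0.0045, -0.043, 0], "rotation": [0, 0, 0], "gripper": 0.055},
    {"xyz": [0.0045, -0.043, 0], "rotation": [0, 0, 0], "gripper": 0.055},
    {"xyz": [0, 0, 0], "rotation": [0, 0, 6.5], "gripper": 0.055},
    {"xyz": [0, 0, 0], "rotation": [0, 0, 0], "gripper": 0.055},
    {"xyz": [0, 0, 0], "rotation": [0, 0, 0], "gripper": 0.055}
  ]
}}

```text
clock: 20.45
tool_pos: [0.605, 0.0074, 0.1718]
eef_rot: [180.0, 0.0, -5.9]
force: [-0.5, -0.8, 0.3]
gripper_width: 0.0551
grasp_force: 0.0
```

```bash
python3 - <<'E'
from h import *
ps=pose(); im=vision.get_image("wrist"); save("w2",im,None,1.4); print(ps[0],read_state()["eef_rot"])
print(np.array(proj("wrist",(.607,.008,.032),ps))*1.4)
E
```

```text
[0.60499337 0.00742913 0.17178099] [-1.79999851e+02 -1.23670636e-03 -5.92539392e+00]
[398.1144264  270.59219374]
```

View pics/w2.png

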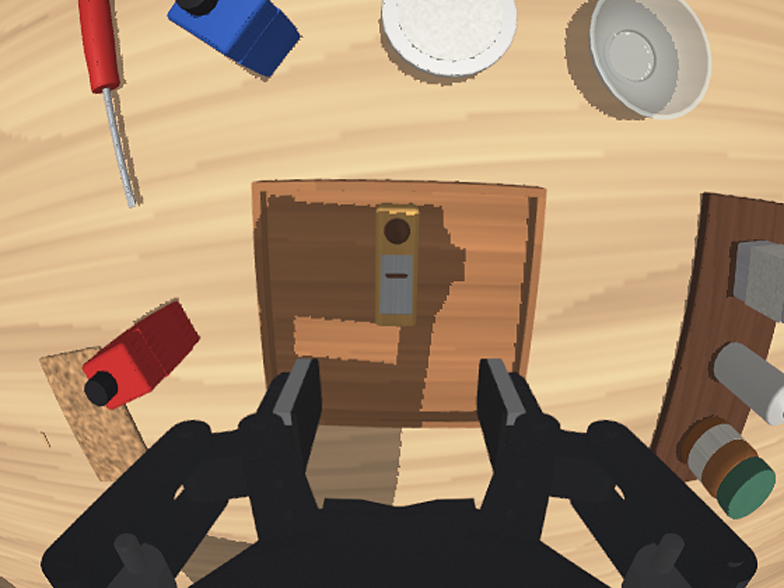

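The plane lies upright and aligned with the gripper at (376..418, 207..325), and all three containers stand on the board. Grasping the plane low.

Call:
{"fn": "send_rows", "kwargs": {
  "deltas": [
    {"xyz": [0.003, 0, 0.04], "rotation": [0, 0, 0], "gripper": 0.055},
    {"xyz": [0, 0, 0.05], "rotation": [0, 0, 0], "gripper": 0.055},
    {"xyz": [0, 0, 0.04], "rotation": [0, 0, 0], "gripper": 0.055},
    {"xyz": [0, 0, 0.02], "rotation": [0, 0, 0], "gripper": 0.055},
    {"xyz": [0, 0, 0.01], "rotation": [0, 0, 0], "gripper": 0.055},
    {"xyz": [0, 0, 0.004], "rotation": [0, 0, 0], "gripper": 0.055},
    {"xyz": [0, 0, 0], "rotation": [0, 0, 0], "gripper": 0.055}
  ]
}}

```text
clock: 21.38
tool_pos: [0.6083, 0.0074, 0.0084]
eef_rot: [180.0, -0.1, -6.0]
force: [-0.2, 0.8, 0.1]
gripper_width: 0.0551
grasp_force: 0.0
```

Call:
{"fn": "send_rows", "kwargs": {
  "deltas": [
    {"xyz": [0, 0, 0], "rotation": [0, 0, 0], "gripper": 0.024},
    {"xyz": [0, 0, 0], "rotation": [0, 0, 0], "gripper": 0.024},
    {"xyz": [0, 0, 0], "rotation": [0, 0, 0], "gripper": 0.024},
    {"xyz": [0, 0, 0], "rotation": [0, 0, 0], "gripper": 0.024},
    {"xyz": [0, 0, 0], "rotation": [0, 0, 0], "gripper": 0.024}
  ]
}}

```text
clock: 22.0
tool_pos: [0.6085, 0.0076, 0.0087]
eef_rot: [180.0, -0.1, -6.0]
force: [-0.2, -0.4, 6.0]
gripper_width: 0.0267
grasp_force: 60.5
```

Call:
{"fn": "send_rows", "kwargs": {
  "deltas": [
    {"xyz": [0, 0, -0.02], "rotation": [0, 0, 0], "gripper": 0.024},
    {"xyz": [0, 0, -0.05], "rotation": [0, 0, 0], "gripper": 0.024},
    {"xyz": [0, 0, -0.05], "rotation": [0, 0, 0], "gripper": 0.024},
    {"xyz": [0, 0, -0.03], "rotation": [0, 0, 0], "gripper": 0.024},
    {"xyz": [-0.012, -0.021, 0], "rotation": [0, 0, 0], "gripper": 0.024},
    {"xyz": [-0.023, -0.0415, 0], "rotation": [0, 0, 0], "gripper": 0.024},
    {"xyz": [-0.023, -0.0415, 0], "rotation": [0, 0, 0], "gripper": 0.024},
    {"xyz": [-0.023, -0.0415, 0], "rotation": [0, 0, 0], "gripper": 0.024},
    {"xyz": [-0.023, -0.0415, 0], "rotation": [0, 0, 0], "gripper": 0.024},
    {"xyz": [-0.023, -0.0415, 0], "rotation": [0, 0, 0], "gripper": 0.024}
  ]
}}

```text
clock: 23.25
tool_pos: [0.503, 0.2499, 0.156]
eef_rot: [179.9, 0.2, -5.9]
force: [0.9, 1.0, -3.0]
gripper_width: 0.0267
grasp_force: 60.0
```

Call:
{"fn": "send_rows", "kwargs": {
  "deltas": [
    {"xyz": [-0.023, -0.0415, 0], "rotation": [0, 0, 0], "gripper": 0.024},
    {"xyz": [-0.01, -0.021, 0], "rotation": [0, 0, 0], "gripper": 0.024},
    {"xyz": [0, 0, 0], "rotation": [0, 0, -5.4], "gripper": 0.024},
    {"xyz": [0, 0, 0], "rotation": [0, 0, -5.4], "gripper": 0.024},
    {"xyz": [0, 0, 0.04], "rotation": [0, 0, 0], "gripper": 0.024},
    {"xyz": [0, 0, 0.03], "rotation": [0, 0, 0], "gripper": 0.024},
    {"xyz": [0, 0, 0], "rotation": [0, 0, 0], "gripper": 0.024},
    {"xyz": [0, 0, 0], "rotation": [0, 0, 0], "gripper": 0.024}
  ]
}}

```text
clock: 24.25
tool_pos: [0.479, 0.3141, 0.0884]
eef_rot: [-180.0, -0.0, 4.9]
force: [0.5, 0.6, -3.2]
gripper_width: 0.0269
grasp_force: 60.0
```

```bash
python3 - <<'E'
from h import *
ps=pose(); im=vision.get_image("wrist"); save("w3",im,None,1.4); print(ps[0],read_state()["eef_rot"])
c,s=np.cos(np.radians(4.8)),np.sin(np.radians(4.8))
for a,b in [(.075,.045),(.075,-.045),(-.075,-.045),(-.075,.045)]: print(np.array(proj("wrist",(.48+c*a-s*b,.3136+s*a+c*b,.006),ps))*1.4)
E
```

```text
[0.47902258 0.31409044 0.08843098] [-1.79971080e+02 -8.90156897e-02  4.84213656e+00]
[309.0800527  156.22643972]
[492.27716937 156.57200058]
[476.19038861 421.02100206]
[323.97633893 420.99089095]
```

View pics/w3.png

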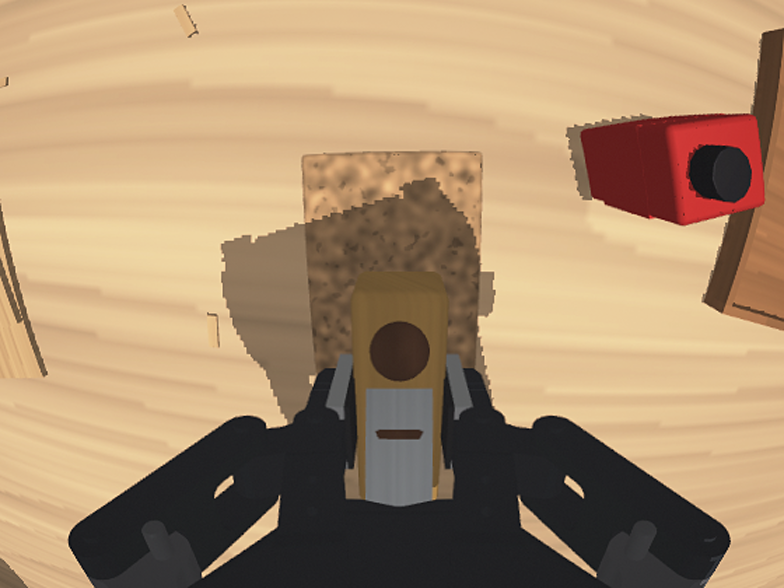

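```bash
python3 - <<'E'
from h import *
ps=pose(); g=lambda u:at("wrist",(u[0]/1.4,u[1]/1.4),.006,ps)[:2]
a,b=g((303,155)),g((481,152)); d=a-b; print(a,b,np.linalg.norm(d),np.degrees(np.arctan2(-d[0],d[1])))
for th in (4.8,6): 
  t=np.radians(th);print("centre",(a+b)/2-.075*np.array([np.cos(t),np.sin(t)]))
print([g(u) for u in [(304,170),(316,370),(481,170),(478,290)]])
# top camera edges, subpixel: pad mask
im=vision.get_image("top"); save("padtop",im,(120,215,200,310),6)
E
```

```text
[0.5519 0.368 ] [0.5605 0.2808] 0.08762305632651718 5.6325158119749155
centre [0.48146304 0.31812416]
centre [0.48161086 0.31656037]
[array([0.5444, 0.367 ]), array([0.4357, 0.3572]), array([0.5516, 0.2799]), array([0.4899, 0.2738])]
```

View pics/padtop.png

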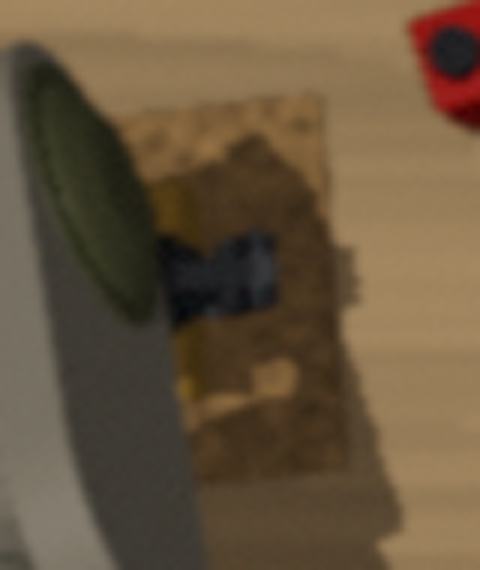

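```bash
python3 - <<'E'
from h import *
ps=pose()
for v in (270,272,274): print(ps[1].T@(at("wrist",(400/1.4,v/1.4),.0857,ps)-ps[0]))
print(ask(.481,.3152,.0087,5.2))
E
```

```text
[3.88511406e-02 3.59321891e-05 3.36430397e-03]
[3.82448467e-02 8.49864445e-05 3.36312408e-03]
[3.75473405e-02 2.59652068e-05 3.36183664e-03]
('xyz', array([ 0.0015, -0.001 ,  0.0803]), 'rot', array([-0. , -0.1, -0.4]))
```

Call:
{"fn": "send_rows", "kwargs": {
  "deltas": [
    {"xyz": [0.003, -0.001, 0.03], "rotation": [0, 0, -0.4], "gripper": 0.024},
    {"xyz": [0, 0, 0.025], "rotation": [0, 0, 0], "gripper": 0.024},
    {"xyz": [0, 0, 0.014], "rotation": [0, 0, 0], "gripper": 0.024},
    {"xyz": [0, 0, 0.006], "rotation": [0, 0, 0], "gripper": 0.024},
    {"xyz": [0, 0, 0.002], "rotation": [0, 0, 0], "gripper": 0.024},
    {"xyz": [0, 0, 0.001], "rotation": [0, 0, 0], "gripper": 0.024},
    {"xyz": [0, 0, 0], "rotation": [0, 0, 0], "gripper": 0.024},
    {"xyz": [0, 0, 0], "rotation": [0, 0, 0], "gripper": 0.024}
  ]
}}

```text
clock: 25.35
tool_pos: [0.4822, 0.315, 0.0101]
eef_rot: [-180.0, -0.0, 5.2]
force: [-0.4, 0.3, -3.3]
gripper_width: 0.027
grasp_force: 60.0
```

Call:
{"fn": "send_rows", "kwargs": {
  "deltas": [
    {"xyz": [0, 0, 0.0005], "rotation": [0, 0, 0], "gripper": 0.024},
    {"xyz": [0, 0, 0.0005], "rotation": [0, 0, 0], "gripper": 0.024},
    {"xyz": [0, 0, 0.0005], "rotation": [0, 0, 0], "gripper": 0.024},
    {"xyz": [0, 0, 0], "rotation": [0, 0, 0], "gripper": 0.024}
  ]
}}

```text
clock: 25.85
tool_pos: [0.482, 0.3149, 0.0087]
eef_rot: [180.0, -0.0, 5.2]
force: [-3.7, -1.5, 5.3]
gripper_width: 0.0268
grasp_force: 61.1
```

Call:
{"fn": "send_rows", "kwargs": {
  "deltas": [
    {"xyz": [0, 0, 0], "rotation": [0, 0, 0], "gripper": 0.05},
    {"xyz": [0, 0, 0], "rotation": [0, 0, 0], "gripper": 0.05},
    {"xyz": [0, 0, 0], "rotation": [0, 0, 0], "gripper": 0.05},
    {"xyz": [0, 0, -0.02], "rotation": [0, 0, 0], "gripper": 0.05},
    {"xyz": [0, 0, -0.05], "rotation": [0, 0, 0], "gripper": 0.065},
    {"xyz": [0, 0, -0.05], "rotation": [0, 0, 0], "gripper": 0.065},
    {"xyz": [0, 0, -0.05], "rotation": [0, 0, 4.7], "gripper": 0.065},
    {"xyz": [0.0074, 0.051, 0], "rotation": [0, 0, 0], "gripper": 0.065},
    {"xyz": [0.0074, 0.051, 0], "rotation": [0, 0, 0], "gripper": 0.065},
    {"xyz": [0.0074, 0.051, 0], "rotation": [0, 0, 0], "gripper": 0.065}
  ]
}}

```text
clock: 27.1
tool_pos: [0.5057, 0.1607, 0.1785]
eef_rot: [-180.0, -0.0, 0.5]
force: [0.6, 0.0, -0.7]
gripper_width: 0.065
grasp_force: 0.0
```

Call:
{"fn": "send_rows", "kwargs": {
  "deltas": [
    {"xyz": [0.0074, 0.051, 0], "rotation": [0, 0, 0], "gripper": 0.065},
    {"xyz": [0.0074, 0.051, 0], "rotation": [0, 0, 0], "gripper": 0.065},
    {"xyz": [0.0074, 0.051, 0], "rotation": [0, 0, 0], "gripper": 0.065},
    {"xyz": [0.0074, 0.051, 0], "rotation": [0, 0, 0], "gripper": 0.065},
    {"xyz": [0.0074, 0.051, 0], "rotation": [0, 0, 0], "gripper": 0.065},
    {"xyz": [0.0074, 0.051, 0], "rotation": [0, 0, 0], "gripper": 0.065},
    {"xyz": [0.0074, 0.051, 0], "rotation": [0, 0, 0], "gripper": 0.065},
    {"xyz": [0.0074, 0.051, 0], "rotation": [0, 0, 0], "gripper": 0.065},
    {"xyz": [0, 0, 0], "rotation": [0, 0, 0], "gripper": 0.065},
    {"xyz": [0, 0, 0], "rotation": [0, 0, 0], "gripper": 0.065}
  ]
}}

```text
clock: 28.35
tool_pos: [0.5685, -0.2448, 0.1781]
eef_rot: [-180.0, 0.0, 0.5]
force: [-0.6, -0.1, 0.2]
gripper_width: 0.0653
grasp_force: 0.0
```

```bash
python3 - <<'E'
from h import *
im=vision.get_image("top"); save("padtop2",im,(120,215,200,310),6)
print(ask(.5764,-.2933,.0626,.5))
c,s=np.cos(np.radians(5.2)),np.sin(np.radians(5.2))
for a,b in [(.075,.045),(.075,-.045),(-.075,-.045),(-.075,.045)]: print((np.array(proj("top",(.481+c*a-s*b,.3152+s*a+c*b,.006)))-[120,215]+.5)*6-.5)
E
```

```text
('xyz', array([0.0074, 0.0491, 0.1157]), 'rot', array([-0. ,  0. ,  0.1]))
[ 98.37842341 113.54544977]
[322.33284863  90.85074293]
[347.77385056 468.87211826]
[119.35693705 492.44589891]
```

View pics/padtop2.png

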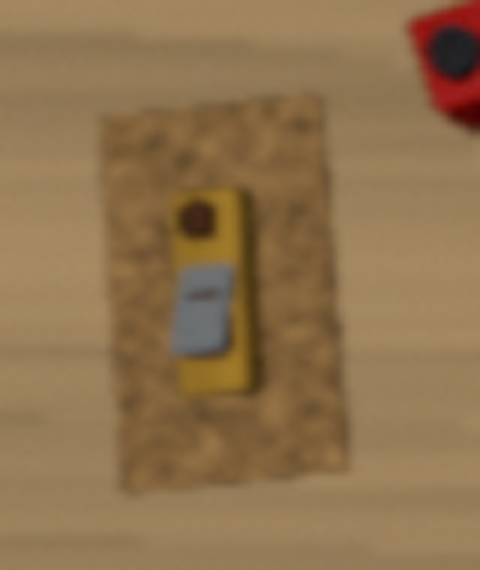

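```bash
python3 - <<'E'
from h import *
c,s=np.cos(np.radians(5.2)),np.sin(np.radians(5.2))
for z in (.006,.032):
  for a,b in [(.04,.014),(.04,-.014),(-.04,-.014),(-.04,.014)]: print(z,((np.array(proj("top",(.4805+c*a-s*b,.315+s*a+c*b,z)))-[120,215]+.5)*6-.5).round())
E
```

```text
0.006 [181. 194.]
0.006 [251. 187.]
0.006 [264. 389.]
0.006 [193. 396.]
0.032 [162. 190.]
0.032 [233. 183.]
0.032 [246. 390.]
0.032 [174. 397.]
```

The plane sits sole down in the middle of the pad, its outline (170..262, 188..393) against the pad centre (223,294), and aligned lengthwise. Fetching the tin next.

Call:
{"fn": "send_rows", "kwargs": {
  "deltas": [
    {"xyz": [0.0075, 0.049, 0], "rotation": [0, 0, 0], "gripper": 0.065},
    {"xyz": [0, 0, 0.03], "rotation": [0, 0, 0], "gripper": 0.065},
    {"xyz": [0, 0, 0.045], "rotation": [0, 0, 0], "gripper": 0.065},
    {"xyz": [0, 0, 0.025], "rotation": [0, 0, 0], "gripper": 0.065},
    {"xyz": [0, 0, 0.012], "rotation": [0, 0, 0], "gripper": 0.065},
    {"xyz": [0, 0, 0.0035], "rotation": [0, 0, 0], "gripper": 0.065},
    {"xyz": [0, 0, 0], "rotation": [0, 0, 0], "gripper": 0.065},
    {"xyz": [0, 0, 0], "rotation": [0, 0, 0], "gripper": 0.065}
  ]
}}

```text
clock: 29.4
tool_pos: [0.577, -0.2944, 0.0639]
eef_rot: [179.9, -0.1, 0.5]
force: [-0.3, 0.4, 0.3]
gripper_width: 0.0649
grasp_force: 0.0
```

Call:
{"fn": "send_rows", "kwargs": {
  "deltas": [
    {"xyz": [0, 0, 0], "rotation": [0, 0, 0], "gripper": 0.034},
    {"xyz": [0, 0, 0], "rotation": [0, 0, 0], "gripper": 0.034},
    {"xyz": [0, 0, 0], "rotation": [0, 0, 0], "gripper": 0.034},
    {"xyz": [0, 0, 0], "rotation": [0, 0, 0], "gripper": 0.034},
    {"xyz": [0, 0, 0], "rotation": [0, 0, 0], "gripper": 0.034}
  ]
}}

```text
clock: 30.02
tool_pos: [0.5767, -0.2944, 0.0633]
eef_rot: [180.0, -0.0, 0.5]
force: [-1.6, 0.4, 5.6]
gripper_width: 0.0371
grasp_force: 60.2
```

Call:
{"fn": "send_rows", "kwargs": {
  "deltas": [
    {"xyz": [0, 0, -0.02], "rotation": [0, 0, 0], "gripper": 0.034},
    {"xyz": [0, 0, -0.05], "rotation": [0, 0, 0], "gripper": 0.034},
    {"xyz": [0, 0, -0.04], "rotation": [0, 0, 0], "gripper": 0.034},
    {"xyz": [0.002, -0.02, -0.01], "rotation": [0, 0, 0], "gripper": 0.034},
    {"xyz": [0.004, -0.045, 0], "rotation": [0, 0, 0], "gripper": 0.034},
    {"xyz": [0.004, -0.045, 0], "rotation": [0, 0, 0], "gripper": 0.034},
    {"xyz": [0.004, -0.045, 0], "rotation": [0, 0, 0], "gripper": 0.034},
    {"xyz": [0.004, -0.045, 0], "rotation": [0, 0, 0], "gripper": 0.034},
    {"xyz": [0.004, -0.045, 0], "rotation": [0, 0, 0], "gripper": 0.034},
    {"xyz": [0.004, -0.045, 0], "rotation": [0, 0, 0], "gripper": 0.034}
  ]
}}

```text
clock: 31.28
tool_pos: [0.5987, -0.0013, 0.1807]
eef_rot: [-179.9, 0.2, 0.6]
force: [0.0, 0.3, -1.6]
gripper_width: 0.0374
grasp_force: 60.8
```

Call:
{"fn": "send_rows", "kwargs": {
  "deltas": [
    {"xyz": [0.004, -0.045, 0], "rotation": [0, 0, 0], "gripper": 0.034},
    {"xyz": [0.002, -0.0195, 0], "rotation": [0, 0, 0], "gripper": 0.034},
    {"xyz": [0, 0, 0.03], "rotation": [0, 0, 0], "gripper": 0.034},
    {"xyz": [0, 0, 0.04], "rotation": [0, 0, 0], "gripper": 0.034},
    {"xyz": [0, 0, 0.025], "rotation": [0, 0, 0], "gripper": 0.034},
    {"xyz": [0, 0, 0.015], "rotation": [0, 0, 0], "gripper": 0.034},
    {"xyz": [0, 0, 0.008], "rotation": [0, 0, 0], "gripper": 0.034},
    {"xyz": [0, 0, 0], "rotation": [0, 0, 0], "gripper": 0.034},
    {"xyz": [0, 0, 0], "rotation": [0, 0, 0], "gripper": 0.034}
  ]
}}

```text
clock: 32.4
tool_pos: [0.6057, 0.0605, 0.0657]
eef_rot: [180.0, -0.1, 0.5]
force: [0.1, -0.2, -2.2]
gripper_width: 0.0375
grasp_force: 60.8
```

```bash
python3 -c "
from h import *
print(ask(.606,.0605,.0572,.5), read_state()['tool_pos'])"
```

```text
('xyz', array([0.0002, 0.    , 0.0085]), 'rot', array([ 0. , -0.1,  0. ])) [0.60574152 0.06050299 0.06569853]
```

Call:
{"fn": "send_rows", "kwargs": {
  "deltas": [
    {"xyz": [0.0005, 0, 0.004], "rotation": [0, 0, 0], "gripper": 0.034},
    {"xyz": [0, 0, 0.002], "rotation": [0, 0, 0], "gripper": 0.034},
    {"xyz": [0, 0, 0.001], "rotation": [0, 0, 0], "gripper": 0.034},
    {"xyz": [0, 0, 0.0005], "rotation": [0, 0, 0], "gripper": 0.034},
    {"xyz": [0, 0, 0.0005], "rotation": [0, 0, 0], "gripper": 0.034},
    {"xyz": [0, 0, 0], "rotation": [0, 0, 0], "gripper": 0.034},
    {"xyz": [0, 0, 0], "rotation": [0, 0, 0], "gripper": 0.034}
  ]
}}

```text
clock: 33.28
tool_pos: [0.6059, 0.0606, 0.0573]
eef_rot: [180.0, -0.0, 0.5]
force: [-3.3, 0.2, 6.2]
gripper_width: 0.0375
grasp_force: 61.8
```

Call:
{"fn": "send_rows", "kwargs": {
  "deltas": [
    {"xyz": [0, 0, 0], "rotation": [0, 0, 0], "gripper": 0.06},
    {"xyz": [0, 0, 0], "rotation": [0, 0, 0], "gripper": 0.06},
    {"xyz": [0, 0, 0], "rotation": [0, 0, 0], "gripper": 0.06},
    {"xyz": [0, 0, -0.02], "rotation": [0, 0, 0], "gripper": 0.06},
    {"xyz": [0, 0, -0.05], "rotation": [0, 0, 0], "gripper": 0.06},
    {"xyz": [0, 0, -0.05], "rotation": [0, 0, 0], "gripper": 0.065},
    {"xyz": [-0.015, 0.043, 0], "rotation": [0, 0, 0], "gripper": 0.065},
    {"xyz": [-0.015, 0.043, 0], "rotation": [0, 0, 0], "gripper": 0.065},
    {"xyz": [-0.015, 0.043, 0], "rotation": [0, 0, 0], "gripper": 0.065},
    {"xyz": [-0.015, 0.043, 0], "rotation": [0, 0, 0], "gripper": 0.065}
  ]
}}

```text
clock: 34.52
tool_pos: [0.5468, -0.1133, 0.1768]
eef_rot: [180.0, -0.0, 0.5]
force: [1.2, -0.9, 0.7]
gripper_width: 0.0648
grasp_force: 0.0
```

Call:
{"fn": "send_rows", "kwargs": {
  "deltas": [
    {"xyz": [-0.015, 0.043, 0], "rotation": [0, 0, 0], "gripper": 0.065},
    {"xyz": [-0.015, 0.043, 0], "rotation": [0, 0, 0], "gripper": 0.065},
    {"xyz": [-0.015, 0.043, 0], "rotation": [0, 0, 0], "gripper": 0.065},
    {"xyz": [-0.015, 0.043, 0], "rotation": [0, 0, 0.5], "gripper": 0.065},
    {"xyz": [0, 0, 0.03], "rotation": [0, 0, 0], "gripper": 0.065},
    {"xyz": [0, 0, 0], "rotation": [0, 0, 0], "gripper": 0.065},
    {"xyz": [0, 0, 0], "rotation": [0, 0, 0], "gripper": 0.065}
  ]
}}

```text
clock: 35.4
tool_pos: [0.4894, -0.2844, 0.1478]
eef_rot: [180.0, -0.1, 0.1]
force: [0.2, 0.2, -0.4]
gripper_width: 0.065
grasp_force: 0.0
```

```bash
python3 -c "
from h import *
print(ask(.4882,-.2842,.0607,0), read_state()['tool_pos'])"
```

```text
('xyz', array([-0.0013, -0.0002,  0.0871]), 'rot', array([ 0. , -0.1,  0.1])) [ 0.48943766 -0.28436128  0.14775918]
```

Call:
{"fn": "send_rows", "kwargs": {
  "deltas": [
    {"xyz": [-0.001, 0, 0.03], "rotation": [0, 0, 0], "gripper": 0.065},
    {"xyz": [0, 0, 0.035], "rotation": [0, 0, 0], "gripper": 0.065},
    {"xyz": [0, 0, 0.016], "rotation": [0, 0, 0], "gripper": 0.065},
    {"xyz": [0, 0, 0.006], "rotation": [0, 0, 0], "gripper": 0.065},
    {"xyz": [0, 0, 0], "rotation": [0, 0, 0], "gripper": 0.036},
    {"xyz": [0, 0, 0], "rotation": [0, 0, 0], "gripper": 0.036},
    {"xyz": [0, 0, 0], "rotation": [0, 0, 0], "gripper": 0.036},
    {"xyz": [0, 0, 0], "rotation": [0, 0, 0], "gripper": 0.036},
    {"xyz": [0, 0, 0], "rotation": [0, 0, 0], "gripper": 0.036}
  ]
}}

```text
clock: 36.52
tool_pos: [0.4886, -0.285, 0.0611]
eef_rot: [179.9, -0.1, 0.0]
force: [0.2, 1.5, 6.2]
gripper_width: 0.0386
grasp_force: 60.7
```

Call:
{"fn": "send_rows", "kwargs": {
  "deltas": [
    {"xyz": [0, 0, -0.02], "rotation": [0, 0, 0], "gripper": 0.036},
    {"xyz": [0, 0, -0.05], "rotation": [0, 0, 0], "gripper": 0.036},
    {"xyz": [0, 0, -0.04], "rotation": [0, 0, 0], "gripper": 0.036},
    {"xyz": [0.009, -0.02, -0.01], "rotation": [0, 0, 0], "gripper": 0.036},
    {"xyz": [0.0175, -0.0405, 0], "rotation": [0, 0, 0], "gripper": 0.036},
    {"xyz": [0.0175, -0.0405, 0], "rotation": [0, 0, 0], "gripper": 0.036},
    {"xyz": [0.0175, -0.0405, 0], "rotation": [0, 0, 0], "gripper": 0.036},
    {"xyz": [0.0175, -0.0405, 0], "rotation": [0, 0, 0], "gripper": 0.036},
    {"xyz": [0.0175, -0.0405, 0], "rotation": [0, 0, 0], "gripper": 0.036},
    {"xyz": [0.0085, -0.02, 0], "rotation": [0, 0, 0], "gripper": 0.036}
  ]
}}

```text
clock: 37.78
tool_pos: [0.5933, -0.0402, 0.1799]
eef_rot: [180.0, -0.0, 0.1]
force: [-0.9, -0.6, -0.9]
gripper_width: 0.0382
grasp_force: 60.5
```

Call:
{"fn": "send_rows", "kwargs": {
  "deltas": [
    {"xyz": [0, 0, 0.03], "rotation": [0, 0, 0], "gripper": 0.036},
    {"xyz": [0, 0, 0.04], "rotation": [0, 0, 0], "gripper": 0.036},
    {"xyz": [0, 0, 0.025], "rotation": [0, 0, 0], "gripper": 0.036},
    {"xyz": [0, 0, 0.015], "rotation": [0, 0, 0], "gripper": 0.036},
    {"xyz": [0, 0, 0.008], "rotation": [0, 0, 0], "gripper": 0.036},
    {"xyz": [0, 0, 0], "rotation": [0, 0, 0], "gripper": 0.036},
    {"xyz": [0, 0, 0], "rotation": [0, 0, 0], "gripper": 0.036}
  ]
}}

```text
clock: 38.65
tool_pos: [0.5933, -0.0422, 0.0627]
eef_rot: [180.0, -0.1, 0.0]
force: [-0.0, -0.2, -0.4]
gripper_width: 0.0387
grasp_force: 60.5
```

```bash
python3 -c "
from h import *
print(ask(.5938,-.0426,.0551,0), read_state()['tool_pos'])"
```

```text
('xyz', array([0.0005, 0.0004, 0.0076]), 'rot', array([ 0. , -0.1,  0. ])) [ 0.59333129 -0.04216211  0.06273469]
```

Call:
{"fn": "send_rows", "kwargs": {
  "deltas": [
    {"xyz": [0.0005, 0, 0.004], "rotation": [0, 0, 0], "gripper": 0.036},
    {"xyz": [0, 0, 0.0015], "rotation": [0, 0, 0], "gripper": 0.036},
    {"xyz": [0, 0, 0.001], "rotation": [0, 0, 0], "gripper": 0.036},
    {"xyz": [0, 0, 0.0005], "rotation": [0, 0, 0], "gripper": 0.036},
    {"xyz": [0, 0, 0.0005], "rotation": [0, 0, 0], "gripper": 0.036},
    {"xyz": [0, 0, 0], "rotation": [0, 0, 0], "gripper": 0.036},
    {"xyz": [0, 0, 0], "rotation": [0, 0, 0], "gripper": 0.036}
  ]
}}

```text
clock: 39.52
tool_pos: [0.5935, -0.042, 0.0551]
eef_rot: [180.0, -0.0, 0.0]
force: [-2.6, 1.4, 7.1]
gripper_width: 0.0384
grasp_force: 61.5
```

Call:
{"fn": "send_rows", "kwargs": {
  "deltas": [
    {"xyz": [0, 0, 0], "rotation": [0, 0, 0], "gripper": 0.06},
    {"xyz": [0, 0, 0], "rotation": [0, 0, 0], "gripper": 0.06},
    {"xyz": [0, 0, 0], "rotation": [0, 0, 0], "gripper": 0.06},
    {"xyz": [0, 0, -0.02], "rotation": [0, 0, 0], "gripper": 0.06},
    {"xyz": [0, 0, -0.05], "rotation": [0, 0, 0], "gripper": 0.06},
    {"xyz": [0, 0, -0.05], "rotation": [0, 0, 0], "gripper": 0.085},
    {"xyz": [-0.032, 0.039, 0], "rotation": [0, 0, 0], "gripper": 0.085},
    {"xyz": [-0.032, 0.039, 0], "rotation": [0, 0, 0], "gripper": 0.085},
    {"xyz": [-0.032, 0.039, 0], "rotation": [0, 0, 0], "gripper": 0.085},
    {"xyz": [-0.032, 0.039, 0], "rotation": [0, 0, 0], "gripper": 0.085}
  ]
}}

```text
clock: 40.78
tool_pos: [0.4643, -0.1991, 0.1744]
eef_rot: [180.0, -0.0, 0.0]
force: [0.0, 0.7, -1.0]
gripper_width: 0.085
grasp_force: 0.0
```

Call:
{"fn": "send_rows", "kwargs": {
  "deltas": [
    {"xyz": [-0.032, 0.039, 0], "rotation": [0, 0, 0], "gripper": 0.085},
    {"xyz": [-0.0315, 0.039, 0], "rotation": [0, 0, 0], "gripper": 0.085},
    {"xyz": [0, 0, 0.03], "rotation": [0, 0, 0], "gripper": 0.085},
    {"xyz": [0, 0, 0], "rotation": [0, 0, 0], "gripper": 0.085},
    {"xyz": [0, 0, 0], "rotation": [0, 0, 0], "gripper": 0.085}
  ]
}}

```text
clock: 41.4
tool_pos: [0.4025, -0.276, 0.1451]
eef_rot: [180.0, -0.0, 0.1]
force: [0.4, 0.1, 0.4]
gripper_width: 0.0853
grasp_force: 0.0
```

```bash
python3 -c "
from h import *
print(ask(.4028,-.2752,.0678,0), read_state()['tool_pos'])"
```

```text
('xyz', array([ 0.0003, -0.0008,  0.0773]), 'rot', array([ 0. , -0. ,  0.1])) [ 0.40247588 -0.27599042  0.14513685]
```

Call:
{"fn": "send_rows", "kwargs": {
  "deltas": [
    {"xyz": [0, -0.001, 0.03], "rotation": [0, 0, 0], "gripper": 0.085},
    {"xyz": [0, 0, 0.03], "rotation": [0, 0, 0], "gripper": 0.085},
    {"xyz": [0, 0, 0.013], "rotation": [0, 0, 0], "gripper": 0.085},
    {"xyz": [0, 0, 0.004], "rotation": [0, 0, 0], "gripper": 0.085},
    {"xyz": [0, 0, 0], "rotation": [0, 0, 0], "gripper": 0.05},
    {"xyz": [0, 0, 0], "rotation": [0, 0, 0], "gripper": 0.05},
    {"xyz": [0, 0, 0], "rotation": [0, 0, 0], "gripper": 0.05},
    {"xyz": [0, 0, 0], "rotation": [0, 0, 0], "gripper": 0.05},
    {"xyz": [0, 0, 0], "rotation": [0, 0, 0], "gripper": 0.05}
  ]
}}

```text
clock: 42.52
tool_pos: [0.4024, -0.2755, 0.0686]
eef_rot: [179.9, -0.1, 0.0]
force: [-0.4, 2.0, 5.4]
gripper_width: 0.0546
grasp_force: 62.8
```

Call:
{"fn": "send_rows", "kwargs": {
  "deltas": [
    {"xyz": [0, 0, -0.02], "rotation": [0, 0, 0], "gripper": 0.05},
    {"xyz": [0, 0, -0.05], "rotation": [0, 0, 0], "gripper": 0.05},
    {"xyz": [0, 0, -0.05], "rotation": [0, 0, 0], "gripper": 0.05},
    {"xyz": [0.009, -0.021, -0.005], "rotation": [0, 0, 0], "gripper": 0.05},
    {"xyz": [0.018, -0.042, 0], "rotation": [0, 0, 0], "gripper": 0.05},
    {"xyz": [0.018, -0.042, 0], "rotation": [0, 0, 0], "gripper": 0.05},
    {"xyz": [0.018, -0.042, 0], "rotation": [0, 0, 0], "gripper": 0.05},
    {"xyz": [0.018, -0.042, 0], "rotation": [0, 0, 0], "gripper": 0.05},
    {"xyz": [0.018, -0.042, 0], "rotation": [0, 0, 0], "gripper": 0.05},
    {"xyz": [0.018, -0.042, 0], "rotation": [0, 0, 0], "gripper": 0.05}
  ]
}}

```text
clock: 43.78
tool_pos: [0.5191, -0.0005, 0.1927]
eef_rot: [180.0, -0.0, 0.0]
force: [0.5, -0.4, -3.3]
gripper_width: 0.0544
grasp_force: 64.9
```

Call:
{"fn": "send_rows", "kwargs": {
  "deltas": [
    {"xyz": [0.0095, -0.021, 0], "rotation": [0, 0, 0], "gripper": 0.05},
    {"xyz": [0, 0, 0.03], "rotation": [0, 0, 0], "gripper": 0.05},
    {"xyz": [0, 0, 0.04], "rotation": [0, 0, 0], "gripper": 0.05},
    {"xyz": [0, 0, 0.03], "rotation": [0, 0, 0], "gripper": 0.05},
    {"xyz": [0, 0, 0.015], "rotation": [0, 0, 0], "gripper": 0.05},
    {"xyz": [0, 0, 0.008], "rotation": [0, 0, 0], "gripper": 0.05},
    {"xyz": [0, 0, 0], "rotation": [0, 0, 0], "gripper": 0.05},
    {"xyz": [0, 0, 0], "rotation": [0, 0, 0], "gripper": 0.05}
  ]
}}

```text
clock: 44.78
tool_pos: [0.5289, 0.0189, 0.0702]
eef_rot: [180.0, -0.1, 0.0]
force: [-0.2, -1.0, -2.8]
gripper_width: 0.0549
grasp_force: 64.8
```

```bash
python3 -c "
from h import *
print(ask(.5289,.0185,.0625,0), read_state()['tool_pos'])"
```

```text
('xyz', array([0.    , 0.0004, 0.0077]), 'rot', array([ 0. , -0.1,  0. ])) [0.52886325 0.01887982 0.07024571]
```

Call:
{"fn": "send_rows", "kwargs": {
  "deltas": [
    {"xyz": [0, 0, 0.004], "rotation": [0, 0, 0], "gripper": 0.05},
    {"xyz": [0, 0, 0.0015], "rotation": [0, 0, 0], "gripper": 0.05},
    {"xyz": [0, 0, 0.001], "rotation": [0, 0, 0], "gripper": 0.05},
    {"xyz": [0, 0, 0.0005], "rotation": [0, 0, 0], "gripper": 0.05},
    {"xyz": [0, 0, 0.0005], "rotation": [0, 0, 0], "gripper": 0.05},
    {"xyz": [0, 0, 0], "rotation": [0, 0, 0], "gripper": 0.05},
    {"xyz": [0, 0, 0], "rotation": [0, 0, 0], "gripper": 0.05}
  ]
}}

```text
clock: 45.65
tool_pos: [0.5286, 0.019, 0.0626]
eef_rot: [180.0, -0.1, 0.0]
force: [-3.2, 0.6, 5.9]
gripper_width: 0.0548
grasp_force: 65.7
```

Call:
{"fn": "send_rows", "kwargs": {
  "deltas": [
    {"xyz": [0, 0, 0], "rotation": [0, 0, 0], "gripper": 0.085},
    {"xyz": [0, 0, 0], "rotation": [0, 0, 0], "gripper": 0.085},
    {"xyz": [0, 0, 0], "rotation": [0, 0, 0], "gripper": 0.085},
    {"xyz": [0, 0, -0.02], "rotation": [0, 0, 0], "gripper": 0.085},
    {"xyz": [0, 0, -0.05], "rotation": [0, 0, 0], "gripper": 0.085},
    {"xyz": [0, 0, -0.06], "rotation": [0, 0, 0], "gripper": 0.085},
    {"xyz": [-0.02, 0.045, -0.01], "rotation": [0, 0, 0], "gripper": 0.085},
    {"xyz": [-0.02, 0.045, -0.01], "rotation": [0, 0, 0], "gripper": 0.085},
    {"xyz": [-0.02, 0.045, 0], "rotation": [0, 0, 0], "gripper": 0.085},
    {"xyz": [-0.02, 0.045, 0], "rotation": [0, 0, 0], "gripper": 0.085}
  ]
}}

```text
clock: 46.9
tool_pos: [0.4476, -0.1624, 0.212]
eef_rot: [180.0, -0.0, 0.0]
force: [-0.0, 0.5, 0.1]
gripper_width: 0.085
grasp_force: 0.0
```

Call:
{"fn": "send_rows", "kwargs": {
  "deltas": [
    {"xyz": [-0.02, 0.045, 0], "rotation": [0, 0, 0], "gripper": 0.085},
    {"xyz": [-0.02, 0.045, 0], "rotation": [0, 0, 0], "gripper": 0.085},
    {"xyz": [0, 0, 0], "rotation": [0, 0, 0], "gripper": 0.085},
    {"xyz": [0, 0, 0], "rotation": [0, 0, 0], "gripper": 0.085}
  ]
}}

```text
clock: 47.4
tool_pos: [0.4085, -0.2507, 0.2117]
eef_rot: [-180.0, -0.0, 0.0]
force: [0.2, 0.1, 0.5]
gripper_width: 0.085
grasp_force: 0.0
```

```bash
python3 - <<'E'
from h import *
im=vision.get_image("top"); save("tray2",im,(232,175,337,275),5.5); save("top2",im,(120,60,460,330),2.2)
a=cv2.imread("pics/tray.png");b=cv2.imread("pics/tray2.png"); cv2.imwrite("pics/cmp.png",cv2.resize(np.hstack([a,b]),(800,381)))
E
```

```text
(no output)
```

View pics/cmp.png

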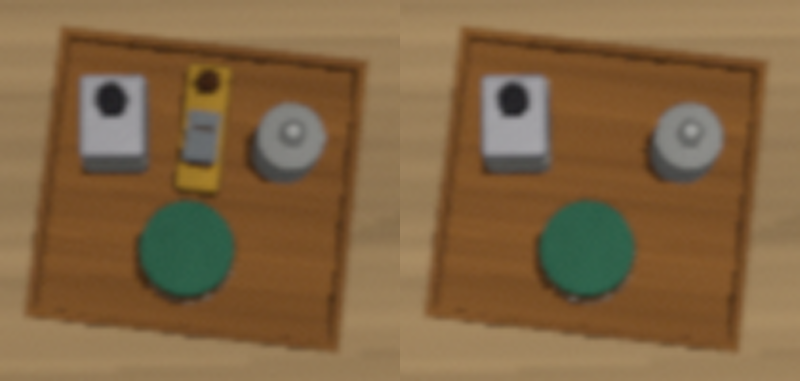

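View pics/top2.png

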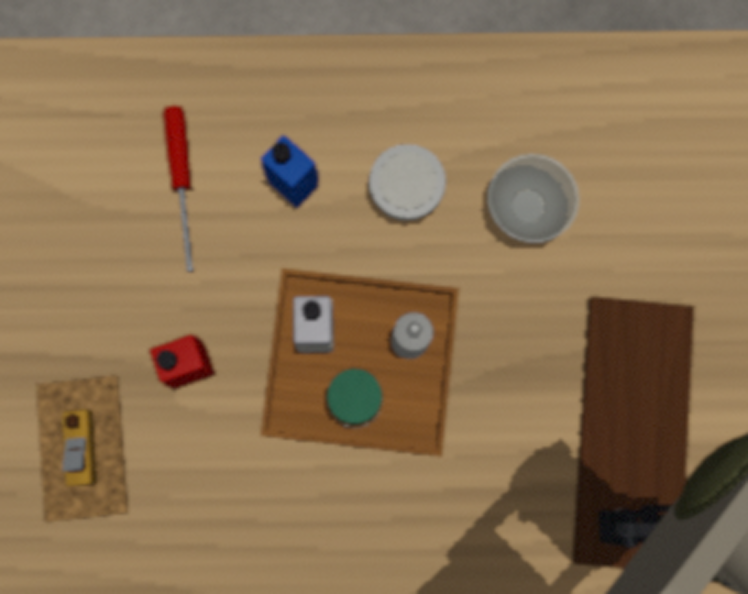

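The before/after crops match: tin (113,123), bottle (289,140) and jar (187,249) on the left sit at the same spots on the right to within about 1 mm. The plane lies centred on the pad at (77,448), and everything else on the bench is where it was. Handing in.

```bash
python3 -c "
from rig import ticket
print(ticket.close_job())"
```

```text
the job is handed in; nothing more can be done
None
```

The job is handed in at about 47 s: the plane lies sole down within about 2 mm of the middle of the cork pad, lengthwise, and the jar, glue bottle and tin stand upright back on their original tray spots to within about 1 mm in the top view, with nothing else on the bench moved.

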